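# Unclip the stainless tin and flip its lid open

### The job

Open the biscuit tin: with a fingertip press the clip on its front down off the lid, then push the lid up by one of the lips at its front edge and flip it right over, past upright, so that it leans back open by itself. Only push: do not pinch the lid, do not lift, tip or shove the tin from its place, and leave the other things on the shelf alone.

Things in the scene. Friction and masses are not known exactly. Their poses are not given: they have to be found in the camera images.
- tin: loose rectangular stainless-steel biscuit tin, full, about 1.7 kg with lid and clip; 110 mm (x) by 150 mm (y), walls 85 mm high. Origin: centre of its underside, on the shelf; z up, y to the tin's left, -x is its front, where the clip is (faces the robot, turned up to 22 degrees either way); the hinge is at the back (+x)
- tin_hinge (a point): middle of the lid's hinge axis (parallel to the tin's y): 60 mm behind the tin's centre, 85 mm up; belongs to the tin and does not move with the lid
- tin_lid (a joint): angle of the steel lid (0.16 kg, free hinge): 0 shut, grows as the front edge rises; 1.57 upright (balance point: below it the lid falls shut, beyond it falls open), 2.0 end stop, leaning back open
- lip_left (a point): left lifting lip of the lid: middle of its outer front edge, on the underside (moves with the lid). The lid is a flat 4 mm plate whose underside, shut, lies 85 mm up, in the plane of the hinge axis. Each lip is 50 mm wide (y) and stands 18 mm out beyond the lid's front; a thin skirt hangs 8 mm below the lid behind the lip. The lip's outer edge is 75 mm in front of the tin's centre (135 mm from the hinge axis), 52 mm to the left. Below the lip is free space down to the shelf
- lip_right (a point): the same on the right lip (52 mm to the right). Between the lips is a notch 54 mm wide in which the clip stands
- clip (a joint): angle of the clip: 0 clipped, its hook over the lid so that the lid cannot open; grows as its top swings out to the front and down; clear of the lid from about 0.3; 1.6 end stop, its tab then pointing straight down. Stiff pivot: it stays where it is left; 2 to 4 N on the tab turns it. The pivot axis is parallel to the tin's y, 58 mm in front of the tin's centre, 72 mm up
- clip_tab (a point): top face of the clip's black thumb tab, 8 mm from its front end (clipped: 88 mm in front of the tin's centre, 93.5 mm up; moves with the clip). The tab is 30 mm wide, 3 mm thick and stands 27 mm out to the front from the top of the 30 mm wide steel clip plate. A fingertip that presses here down from above swings the clip out ahead of it (drifting some 7 mm to the front on the way saves rubbing); with the tip at 60 mm above the shelf the clip is well clear of the lid
- jar: brown stoneware jar with wooden lid, 112 mm across, 145 mm high, loose; origin under its centre. Bystander
- spice: amber glass spice jar with red cap, 56 mm across, 100 mm high, loose; origin under its centre. Bystander
- mug: blue ceramic mug, 80 mm across, 90 mm high, loose; origin under its centre. Bystander
- pan_lid: silver-grey aluminium pan lid lying flat, 162 mm across, 37 mm high with its black knob, loose; origin under its centre. Bystander.. At the back of the shelf behind the tin stands a white plastic lazy susan (220 mm across) with a green oil bottle (140 mm high) and a honey jar: bystanders too
Not all that is in view belongs to the job. Leave any purple look-alike of the tin alone.

How it is judged:
On the way, in this order (a step that is already met when the one before it is completed fails the run):
1. the clip is pressed down clear of the lid while the lid is still shut (value of joint clip above 0.8 rad and value of joint tin_lid below 0.1 rad), for 0.1 s.
2. the lid is past upright (value of joint tin_lid above 1.65 rad), for 0.1 s.
At the end, for the whole second after the job is handed in: The lid leans back at rest on its end stop (angle over 1.85 rad), the clip is down clear of it (over 0.8 rad), the tin stands upright within 30 mm of where it was, and the jar, spice jar, mug, pan lid, oil bottle and honey jar are within 20 mm of where they were (value of joint tin_lid above 1.85 rad and velocity of joint tin_lid between -0.1 and 0.1 rad/s and value of joint clip above 0.8 rad and angle between tin's own z axis and vertical below 0.05 rad and height (world z) of tin below 0.008 m and distance of tin from where it was at the start of the episode below 0.03 m and linear speed of tin below 0.02 m/s and distance of each of jar, spice, mug, pan_lid, oil, honey from where it was at the start of the episode below 0.02 m); the robot touches nothing.
It fails at once if the tin is lifted, tipped or shoved from its place (raised 10 mm, tilted 0.12 rad or moved 30 mm) (height (world z) of tin above 0.01 m or angle between tin's own z axis and vertical above 0.12 rad or distance of tin from where it was at the start of the episode above 0.03 m).
It fails at once if the lid is pinched: the fingers press on its top and its underside at once with over 1 N each ((contact force between the fingers and tin_lid_c0 above 1 N or contact force between the fingers and tin_lid_c1 above 1 N or contact force between the fingers and tin_lid_c2 above 1 N) and (contact force between the fingers and tin_lid_c3 above 1 N or contact force between the fingers and tin_lid_c4 above 1 N or contact force between the fingers and tin_lid_c5 above 1 N)).
It fails at once if a bystander is moved 20 mm or more (distance of any of jar, spice, mug, pan_lid, oil, honey from where it was at the start of the episode above 0.02 m).
It also fails if it takes over 51 s, if anything falls off the work surface, if the arm or the gripper's body presses on something with over 40 N, if the wrist force passes 120 N, or if a joint passes its speed limit or range.

### The arm

A 6-joint arm with a two-finger parallel gripper is mounted at the origin on the work surface. World frame = base frame: x ahead of the robot, y to its left, z up, the work surface at z = 0. Lengths are in m, angles in rad, forces in N, time in s.
With the tool pointing down it reaches from about 0.375 to 0.925 m from the base axis. Payload 5.7 kg.
Tool frame: the origin (TCP) lies midway between the tips of the shut fingers; the grasp point (between the pads) lies 19 mm behind it; z points along the fingers, x is the direction in which the jaws open and shut, and the axes are right-handed (so a half turn about z gives the same grasp; the last joint's range is limited). The gripper opens to 88 mm and grips with 3 to 60 N. Pads are 20 mm wide; open, the fingers measure 115 mm over their backs; the gripper's body (75 mm by 178 mm) begins 61 mm behind the grasp point.
Start: joints at [-1.351, 0.359, 1.51, -0, 1.272, -0.115], TCP at [0.197, -0.567, 0.223] pointing down, gripper open.
Joint ranges: [-2.97, 2.97], [-1.01, 2.36], [0.21, 2.38], [-0.96, 4.11], [0.2, 2.71], [-2.98, 2.98]. Speed limits (rad/s): [2.39, 2.39, 3.14, 3.14, 3.14, 3.14].

### API

Orientations are given as a unit quaternion [x, y, z, w].
In Python, from bench import move_ptp, servo_line, goto_joints, move_gripper, sleep, inverse_kinematics, capture, PlanningError, close_job, spot_in, silhouettes, current_clock, current_joint_pos, current_qvel, current_joint_torque, current_position, current_orientation, current_force, current_torque, current_finger_gap gives the robot as it stands. Calls block until the motion is done:
- move_ptp(position, orientation): joint-space move of the TCP to a pose.
- servo_line(position, orientation=None, rate=0.15, contact_N=None): straight line of the TCP; orientation=None keeps the orientation; rate is the mean speed in m/s. With contact_N (N) it stops when the force on the tool has changed by that much, and returns True; else False.
- goto_joints(angles): joint-space move.
- move_gripper(opening): finger opening in m; the grip force is fixed at half the most; returns when the fingers have stopped.
- sleep(seconds).
- inverse_kinematics(position, orientation): joint angles nearest the present ones, or None.
- capture(name): name is "scene" or "top" or "wrist"; returns a dict with "image" (400x640x3 uint8, blue, green, red), "range_z" (400x640 float32, m along the optical axis (not along the pixel's ray), 0 where there is no reading), "intrinsics" (3x3 intrinsics, pixels), "R" (3x3) and "t" (3): a world point X has camera coordinates R X + t. Camera axes: x right, y down, z forward; pixel columns grow to the right and rows downward; lengths in m; the calibration is good to about 2 mm. A picture is of the moment at which its call begins.
A pose or a line that the arm cannot do raises PlanningError and nothing moves.
- close_job(): hands the job in, once; it reports no verdict.
Trained networks look in the newest picture that a camera, given by its name, has taken for a name from the list of things; names that differ only in an ending like _2 or _b are one class to them, and where a whole thing is asked for, a point or a joint stands for the part that bears it (a point fixed in the world has none). Each returns a list of dicts, best first, with "conf" (0 to 1); they miss things now and then, are a little off and sometimes report something else, mostly with a low value. They report only what shows in the picture. A call takes as long as a camera call. They do not tell look-alikes from the thing itself.
- spot_in(camera, query): "xy" ([column, row] in pixels, amid what is visible of it).
- silhouettes(camera, query): "region" (400x640 bool, what is visible of it) and "xy" ([column, row] in pixels, amid what is visible of it).
Readings, each from a call of its own:
- current_clock(): time.
- current_joint_pos(): joint angles.
- current_qvel(): joint speeds.
- current_joint_torque(): joint torques, N m.
- current_position(): TCP position.
- current_orientation(): TCP orientation.
- current_force(): force on the tool from outside, world axes, zero at the start.
- current_torque(): the same for the moment, N m.
- current_finger_gap(): finger opening in m.
Only numpy, scipy, OpenCV 4.12 (cv2) and the standard library are available. Lean on these libraries where they do the work, as an engineer would, in place of code of your own. Each camera call takes 0.05 s, during which the arm holds its last target.

## Working session

There is one attempt and no reset: what is moved stays moved. The work goes in short steps, each a Python script; the robot and the scene stay as the last script left them, time stands still between calls to the robot, and variables do not carry over. Pictures are saved under pics/ and viewed, and the job is handed in when it is done.

```bash
ls; mkdir -p pics; python3 - <<'E'
from bench import *
import cv2,numpy as np,pickle
for n in ["scene","top","wrist"]:
    c=capture(n); cv2.imwrite(f"pics/{n}0.png",c["image"]); pickle.dump(c,open(f"{n}0.pkl","wb"))
    print(n,c["intrinsics"].tolist(),(-c["R"].T@c["t"]).round(3), c["R"].round(2).tolist())
    for q in ["tin","clip_tab","lip_left","lip_right","clip"]:
        print(q,[(np.round(d["xy"]).tolist(),round(d["conf"],2)) for d in spot_in(n,q)])
print(current_clock(),current_orientation())
E
```

```text
pics
scene [[478.0950242045232, 0.0, 320.3711710782213], [0.0, 478.0950242045232, 204.32330366422346], [0.0, 0.0, 1.0]] [ 1.246 -0.598  0.765] [[0.66, 0.75, -0.02], [0.43, -0.4, -0.81], [-0.61, 0.52, -0.59]]
tin [([308.0, 170.0], 0.8), ([353.0, 209.0], 0.72)]
clip_tab [([333.0, 192.0], 0.49)]
lip_left [([310.0, 159.0], 0.84), ([352.0, 208.0], 0.82)]
lip_right [([309.0, 158.0], 0.88), ([353.0, 210.0], 0.57)]
clip []
top [[405.8579905827085, 0.0, 309.65503626573974], [0.0, 405.8579905827085, 196.08905698841392], [0.0, 0.0, 1.0]] [ 0.445 -0.003  1.019] [[-0.02, -1.0, -0.01], [-0.99, 0.02, -0.11], [0.11, 0.01, -0.99]]
tin [([287.0, 174.0], 0.83), ([260.0, 281.0], 0.63), ([288.0, 173.0], 0.39)]
clip_tab [([284.0, 260.0], 0.77), ([290.0, 201.0], 0.48)]
lip_left [([285.0, 173.0], 0.86), ([260.0, 281.0], 0.77)]
lip_right [([286.0, 171.0], 0.68)]
clip [([294.0, 201.0], 0.79), ([436.0, 140.0], 0.55), ([283.0, 261.0], 0.51), ([286.0, 174.0], 0.36)]
wrist [[294.68278587765235, 0.0, 322.45082371508295], [0.0, 294.68278587765235, 204.68404832073966], [0.0, 0.0, 1.0]] [ 0.26  -0.544  0.386] [[0.33, -0.94, -0.0], [-0.92, -0.32, 0.24], [-0.23, -0.08, -0.97]]
tin []
clip_tab []
lip_left []
lip_right []
clip []
0.9 [ 8.15050003e-01 -5.79390622e-01 -2.53181551e-05 -1.81052810e-05]
```

View pics/top0.png

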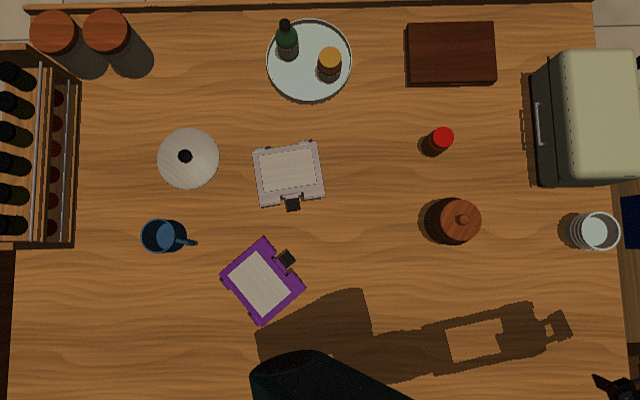

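View pics/scene0.png

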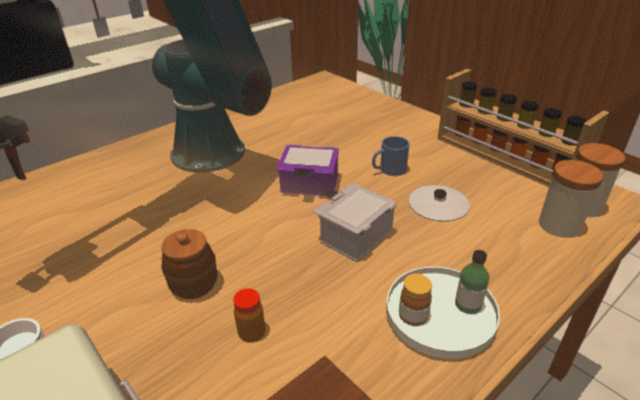

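Candidates are the steel-grey tin at top (287,174) and the purple one at (260,281). The steel one fits: it is stainless, its clip faces the robot, and the purple one is the look-alike. I'll confirm that in a crop and measure it.

```bash
cat > h.py <<'E'
import numpy as np,cv2,pickle
def cloud(c):
    z=c["range_z"].astype(float);K=c["intrinsics"];v,u=np.mgrid[:400,:640]
    P=np.stack([(u-K[0,2])/K[0,0]*z,(v-K[1,2])/K[1,1]*z,z],-1)
    W=(P-c["t"])@c["R"]; W[z<=0]=np.nan
    return W
def proj(c,X):
    q=c["R"]@np.asarray(X,float)+c["t"];q=c["intrinsics"]@q;return q[:2]/q[2]
E
python3 - <<'E'
from h import *
for n,(a,b,w,h) in dict(top=(200,120,180,220),scene=(260,130,180,140)).items():
    c=pickle.load(open(n+"0.pkl","rb")); im=c["image"][b:b+h,a:a+w]
    cv2.imwrite(f"pics/{n}0c.png",cv2.resize(im,None,fx=560/h if n=="top" else 4,fy=560/h if n=="top" else 4,interpolation=cv2.INTER_CUBIC)) 
    W=cloud(c)
    print(n,"table z",np.nanmedian(W[290:310,400:420,2] if n=="top" else W[250:270,330:350,2]))
    if n=="top":
        m=np.zeros((400,640),bool); m[130:218,240:340]=1
    else:
        m=np.zeros((400,640),bool); m[175:265,300:410]=1
    m&=(W[...,2]>.078)&(W[...,2]<.105)
    P=W[m]; print(len(P),np.median(P[:,2]))
    k=(P[:,2]>.080)&(P[:,2]<.1)
    r=cv2.minAreaRect((P[k][:,:2]*1000).astype(np.float32)); print(r)
    np.save(n+"pts.npy",P)
c=pickle.load(open("top0.pkl","rb"));W=cloud(c)
for k in [(294,201),(290,204),(287,174),(284,260),(465,220),(440,140),(188,140),(160,235)]: print(k,W[k[1],k[0]].round(4))
E
```

```text
top table z -0.00027803049228880246
3837 0.08947845101576146
((597.204345703125, 54.835227966308594), (160.6497344970703, 153.89071655273438), 8.066640853881836)
scene table z -0.0004450276483662801
2473 0.0889123865212614
((554.51220703125, 47.0249137878418), (251.61810302734375, 158.4560546875), 7.596375942230225)
(294, 201) [0.5399 0.0421 0.0912]
(290, 204) [0.533  0.0513 0.0933]
(287, 174) [0.6032 0.0575 0.0904]
(284, 260) [0.4063 0.0664 0.0927]
(465, 220) [ 0.4866 -0.3273  0.1428]
(440, 140) [ 0.6743 -0.2975  0.0987]
(188, 140) [0.7088 0.3132 0.014 ]
(160, 235) [0.4699 0.3825 0.0045]
```

```bash
sleep 0
```

```text
(no output)
```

View pics/top0c.png

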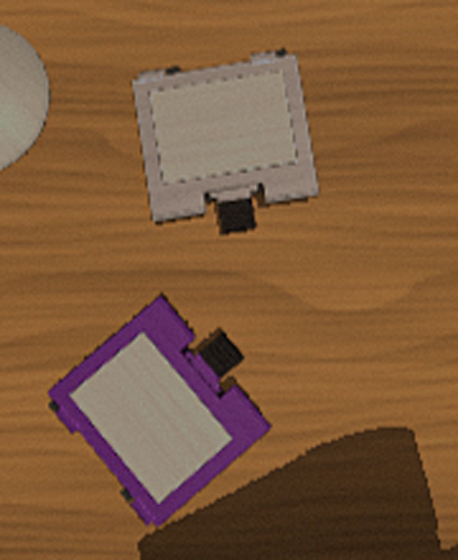

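View pics/scene0c.png

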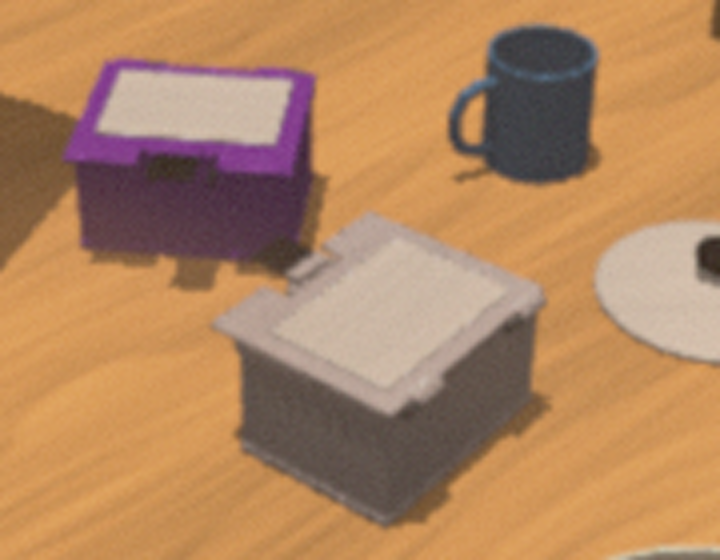

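The crop shows the steel tin with its clip tab at about top (294,203), facing the robot and yawed about +9°. The purple look-alike sits between it and the base. Next I'll refine the pose and check which tool poses the arm can reach.

```bash
cat >> h.py <<'E'
from scipy.optimize import minimize
from scipy.spatial.transform import Rotation as Rot
def rectify(c,x0,y0,z,n=240,s=0.001):
    # image on plane z: rows down = -x, cols right = -y ; centre x0,y0
    K=c["intrinsics"];R=c["R"];t=c["t"]
    # world = A*[col,row,1]
    A=np.array([[0,-s,x0+s*n/2],[-s,0,y0+s*n/2],[0,0,z]]); 
    H=K@(R@A+np.outer(t,[0,0,1]))
    return cv2.warpPerspective(c["image"],np.linalg.inv(H),(n,n),flags=cv2.INTER_CUBIC)
def T(pose,p):
    x,y,a=pose;c,s=np.cos(a),np.sin(a);p=np.asarray(p,float)
    return np.array([x+c*p[0]-s*p[1],y+s*p[0]+c*p[1],p[2]])
def quat(zx,xx):
    z=np.array(zx,float);z/=np.linalg.norm(z);x=np.array(xx,float);x-=z*(x@z);x/=np.linalg.norm(x)
    return Rot.from_matrix(np.stack([x,np.cross(z,x),z],1)).as_quat()
def lidpts(W,cx,cy,rad=.11,zt=.089,tol=.006):
    m=(abs(W[...,0]-cx)<rad)&(abs(W[...,1]-cy)<rad)&(abs(W[...,2]-zt)<tol)
    return W[m]
def mask_model(q):
    x,y=q[:,0],q[:,1]
    lid=(x>-.057)&(x<.060)&(abs(y)<.077); lip=(x>-.075)&(x<=-.057)&(abs(y)<.077)&(abs(y)>.027)
    return lid|lip
E
python3 - <<'E'
from h import *
from bench import *
c=pickle.load(open("top0.pkl","rb"));W=cloud(c)
P=lidpts(W,.6,.057)
im=rectify(c,.6,.057,.089); 
# depth edges: rotated extents
for a in np.radians(np.arange(5,14,1)):
    q=(P[:,:2]-[.6,.057])@np.array([[np.cos(a),-np.sin(a)],[np.sin(a),np.cos(a)]])
    e=[np.percentile(q[:,1],p) for p in(1,99)]
    h=np.histogram(q[:,1],np.arange(-.1,.1,.001))[0]; g=np.abs(h[4:]-h[:-4]); 
    hx=np.histogram(q[abs(abs(q[:,1])-.052)<.02][:,0],np.arange(-.1,.1,.001))[0]; gx=np.abs(hx[4:]-hx[:-4])
    print(round(np.degrees(a)),np.round(e,4),np.sort(g)[-4:],np.sort(gx)[-4:],"front",np.percentile(q[:,0],[1,99]).round(4))
cv2.imwrite("pics/rect.png",cv2.resize(im,None,fx=2.4,fy=2.4))
E
```

```text
5 [-0.0772  0.0739] [14 15 16 19] [10 11 12 12] front [-0.0755  0.0729]
6 [-0.0769  0.0735] [17 18 20 22] [9 9 9 9] front [-0.0758  0.0729]
7 [-0.077   0.0733] [22 22 23 23] [11 12 12 18] front [-0.076   0.0731]
8 [-0.0771  0.0733] [23 24 24 25] [12 13 17 20] front [-0.0761  0.0727]
9 [-0.0772  0.0733] [22 22 22 24] [11 11 13 19] front [-0.0761  0.073 ]
10 [-0.0773  0.0733] [20 20 21 21] [10 11 12 12] front [-0.076   0.0728]
11 [-0.0775  0.0734] [14 14 15 18] [ 9  9  9 15] front [-0.0758  0.0733]
12 [-0.0779  0.0737] [11 12 12 14] [ 9 10 10 10] front [-0.0757  0.0735]
13 [-0.0783  0.0741] [11 12 12 13] [8 8 9 9] front [-0.0757  0.0742]
```

```bash
python3 - <<'E'
from h import *
from bench import *
# IK survey right lip
pose=(.6,.057,np.radians(9))
for ph in (0,15,30,45):
  for tilt in (0,15,30,45):
    d=np.array([np.cos(np.radians(ph+9))*np.cos(np.radians(tilt)),np.sin(np.radians(ph+9))*np.cos(np.radians(tilt)),-np.sin(np.radians(tilt))])
    r=[]
    for xs in(1,-1):
      xx=xs*np.array([-np.sin(np.radians(ph+9)),np.cos(np.radians(ph+9)),0])
      for p in((-.068,-.054,.065),(.06,-.054,.21)):
        j=inverse_kinematics(T(pose,p),quat(d,xx)); r.append(None if j is None else np.round(j,2).tolist())
    print(ph,tilt,r)
E
```

```text
0 0 [None, None, None, None]
0 15 [None, None, None, None]
0 30 [None, [-0.31, 0.38, 2.26, 2.41, 0.63, 1.95], None, [-0.31, 0.38, 2.26, 2.41, 0.63, -1.19]]
0 45 [None, None, None, [-0.24, 0.26, 2.06, 1.31, 0.29, -0.02]]
15 0 [[-0.98, 1.48, 2.37, 1.71, 1.68, 0.87], [-0.62, 0.93, 2.29, 2.1, 1.61, 1.5], [-0.98, 1.48, 2.37, 1.71, 1.68, -2.27], [-0.62, 0.93, 2.29, 2.1, 1.61, -1.64]]
15 15 [None, [-0.59, 0.64, 2.28, 2.07, 1.2, 1.77], None, [-0.59, 0.64, 2.28, 2.07, 1.2, -1.37]]
15 30 [None, [-0.5, 0.41, 2.17, 1.82, 0.79, 2.21], None, [-0.5, 0.41, 2.17, 1.82, 0.79, -0.93]]
15 45 [[-0.6, 0.57, 2.36, 1.92, 0.69, 1.85], [-0.39, 0.29, 2.0, 1.19, 0.58, 2.95], [-0.6, 0.57, 2.36, 1.92, 0.69, -1.29], [-0.39, 0.29, 2.0, 1.19, 0.58, -0.19]]
30 0 [[-0.99, 1.28, 2.18, 1.48, 1.54, 1.25], [-0.71, 0.88, 2.1, 1.75, 1.54, 1.73], [-0.99, 1.28, 2.18, 1.48, 1.54, -1.9], [-0.71, 0.88, 2.1, 1.75, 1.54, -1.41]]
30 15 [[-0.95, 1.05, 2.27, 1.56, 1.3, 1.39], [-0.68, 0.65, 2.09, 1.66, 1.25, 1.98], [-0.95, 1.05, 2.27, 1.56, 1.3, -1.76], [-0.68, 0.65, 2.09, 1.66, 1.25, -1.16]]
30 30 [[-0.84, 0.79, 2.29, 1.58, 1.05, 1.6
[... 228 characters left out ...]
4, 0.77, -1.08], [-0.47, 0.36, 1.9, 1.05, 0.84, -0.3]]
45 0 [[-0.94, 1.19, 1.98, 1.26, 1.56, 1.54], [-0.72, 0.88, 1.88, 1.49, 1.6, 1.95], [-0.94, 1.19, 1.98, 1.26, 1.56, -1.6], [-0.72, 0.88, 1.88, 1.49, 1.6, -1.19]]
45 15 [[-0.91, 0.98, 2.06, 1.27, 1.34, 1.67], [-0.69, 0.7, 1.88, 1.38, 1.38, 2.14], [-0.91, 0.98, 2.06, 1.27, 1.34, -1.47], [-0.69, 0.7, 1.88, 1.38, 1.38, -1.0]]
45 30 [[-0.82, 0.77, 2.09, 1.23, 1.12, 1.87], [-0.62, 0.54, 1.84, 1.19, 1.2, 2.41], [-0.82, 0.77, 2.09, 1.23, 1.12, -1.27], [-0.62, 0.54, 1.84, 1.19, 1.2, -0.73]]
45 45 [[-0.69, 0.6, 2.08, 1.1, 0.91, 2.18], [-0.51, 0.43, 1.76, 0.93, 1.07, 2.74], [-0.69, 0.6, 2.08, 1.1, 0.91, -0.96], [-0.51, 0.43, 1.76, 0.93, 1.07, -0.4]]
```

View pics/rect.png

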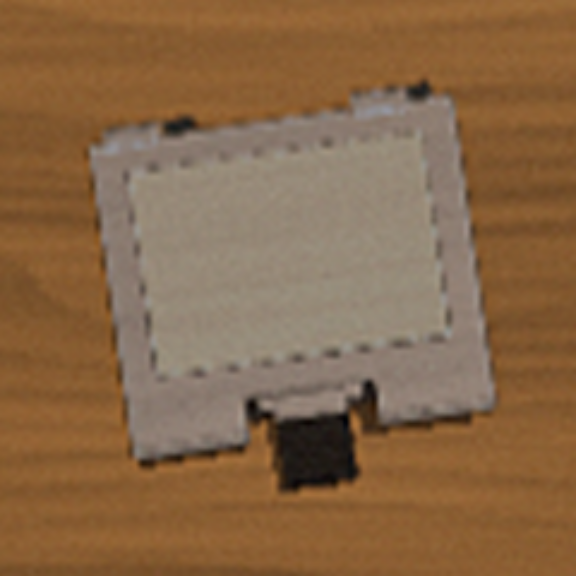

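The overhead view gives a tin centre near (0.613, 0.056) and a yaw near 8.2°. Next: shut the gripper, move above the tab, and take a closer wrist view. I'll also get the purple tin's footprint for clearance.

```bash
python3 - <<'E'
from h import *
from bench import *
c=pickle.load(open("top0.pkl","rb"));W=cloud(c)
m=np.zeros((400,640),bool);m[225:335,205:312]=1;m&=(W[...,2]>.03)&(W[...,2]<.11)
P=W[m];print(cv2.boxPoints(cv2.minAreaRect((P[:,:2]*1000).astype(np.float32))).round(0).tolist())
for n,b in dict(jar=(425,195,482,245),spice=(425,125,455,155),mug=(140,218,198,252)).items():
    w=W[b[1]:b[3],b[0]:b[2]].reshape(-1,3);w=w[w[:,2]>.05];print(n,w.min(0).round(3),w.max(0).round(3))
move_gripper(0.0)
pose=(.613,.056,np.radians(8.2))
a=pose[2];q=quat((0,0,-1),(np.sin(a),-np.cos(a),0))
move_ptp(T(pose,(-.088,0,.26)),q)
c=capture("wrist");cv2.imwrite("pics/w1.png",c["image"]);pickle.dump(c,open("w1.pkl","wb"))
print(current_position(),current_finger_gap(),current_clock(),current_force())
for n in("lip_right","lip_left","clip_tab","tin"):print(n,[(np.round(d["xy"]).tolist(),round(d["conf"],2)) for d in spot_in("wrist",n)])
for n,p in dict(tab=(-.088,0,.0935),lr=(-.075,-.052,.085),ll=(-.075,.052,.085)).items():print(n,proj(c,T(pose,p)).round())
E
```

```text
[[255.0, 124.0], [357.0, 1.0], [476.0, 99.0], [373.0, 223.0]]
jar [ 0.435 -0.37   0.05 ] [ 0.543 -0.268  0.148]
spice [ 0.653 -0.329  0.05 ] [ 0.706 -0.276  0.105]
mug [0.43  0.284 0.05 ] [0.505 0.397 0.094]
[0.52605613 0.04270388 0.2599396 ] 0.0004396446396101302 4.7583 [0.41092172 0.22641398 0.20088946]
lip_right [([322.0, 111.0], 0.81), ([213.0, 262.0], 0.58)]
lip_left [([214.0, 260.0], 0.93), ([322.0, 107.0], 0.6)]
clip_tab [([323.0, 179.0], 0.56)]
tin [([224.0, 251.0], 0.83), ([610.0, 101.0], 0.55), ([321.0, 106.0], 0.3)]
tab [323. 191.]
lr [368. 178.]
ll [278. 178.]
```

View pics/w1.png

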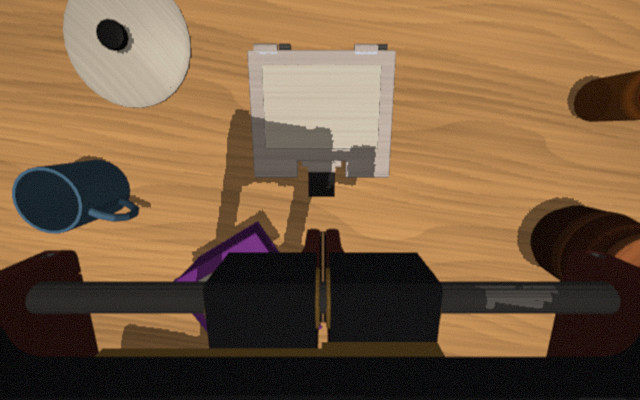

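The wrist picture shows the front lid edge level at row 178, from column 255 to 389, and the tab ending at (321,196). That agrees with the pose projection to about 1 px. Now the press.

```bash
python3 - <<'E'
from h import *
from bench import *
pose=(.613,.056,np.radians(8.2))
servo_line(T(pose,(-.088,0,.105)),rate=.2)
f0=current_force()
for p in [(-.089,0,.092),(-.092,0,.080),(-.095,0,.068),(-.096,0,.058)]:
    print(servo_line(T(pose,p),rate=.05,contact_N=20),(current_force()-f0).round(2),current_position().round(4))
servo_line(T(pose,(-.100,0,.16)),rate=.2)
c=capture("top");cv2.imwrite("pics/t2.png",cv2.resize(c["image"][120:240,200:360],None,fx=4,fy=4,interpolation=cv2.INTER_CUBIC))
s=capture("scene");cv2.imwrite("pics/s2.png",cv2.resize(s["image"][130:270,260:440],None,fx=4,fy=4,interpolation=cv2.INTER_CUBIC))
servo_line(T(pose,(-.12,0,.26)),rate=.25)
w=capture("wrist");cv2.imwrite("pics/w2.png",w["image"]);pickle.dump(w,open("w2.pkl","wb"))
print(current_clock())
for p in((-.075,-.077,.085),(-.075,.077,.085)):print(proj(w,T(pose,p)).round())
E
```

```text
False [ 0.07 -0.86 -0.26] [0.5248 0.0433 0.0919]
False [-2.89 -0.57  1.01] [0.521  0.0429 0.0797]
False [-0.76 -0.78 -0.38] [0.5195 0.0425 0.068 ]
False [ 0.38 -0.39  0.04] [0.5181 0.0423 0.0577]
8.8083
[392. 150.]
[255. 150.]
```

View pics/w2.png

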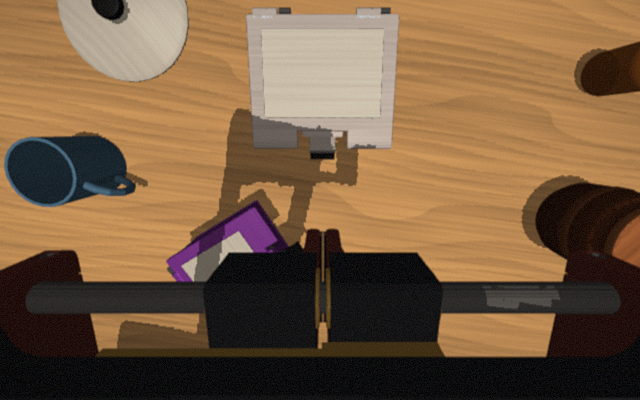

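View pics/t2.png

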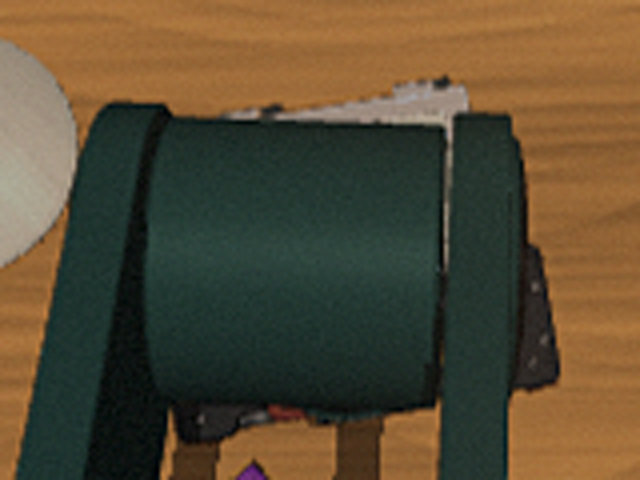

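```bash
python3 - <<'E'
from h import *
pose=(.613,.056,np.radians(8.2))
c=pickle.load(open("w2.pkl","rb"));W=cloud(c)
cv2.imwrite("pics/w2c.png",cv2.resize(c["image"][120:180,280:370],None,fx=8,fy=8,interpolation=cv2.INTER_NEAREST))
a=pose[2]
for r in range(136,166,2):
    q=W[r,322]; d=q[:2]-pose[:2]; print(r,(d@[np.cos(a),np.sin(a)]).round(4),(d@[-np.sin(a),np.cos(a)]).round(4),q[2].round(4),c["image"][r,322])
E
```

```text
136 -0.0599 0.002 0.0907 [ 85  92 101]
138 -0.0626 0.0021 0.0675 [80 86 94]
140 -0.0649 0.0021 0.0673 [79 86 94]
142 -0.0671 0.0021 0.0703 [80 86 92]
144 -0.0694 0.0021 0.07 [78 83 91]
146 -0.0716 0.0021 0.0713 [82 88 96]
148 -0.0736 0.002 0.078 [81 88 96]
150 -0.0757 0.002 0.0799 [67 73 76]
152 -0.0785 0.0021 0.072 [40 41 49]
154 -0.0815 0.0021 0.0629 [ 9 12  9]
156 -0.0843 0.0021 0.0583 [17 12 14]
158 -0.0878 0.0021 0.0467 [13 24 34]
160 -0.0947 0.0022 0.0018 [ 59  97 132]
162 -0.0977 0.0022 -0.0001 [ 85 136 186]
164 -0.1004 0.0022 0.0013 [ 91 151 204]
```

View pics/s2.png

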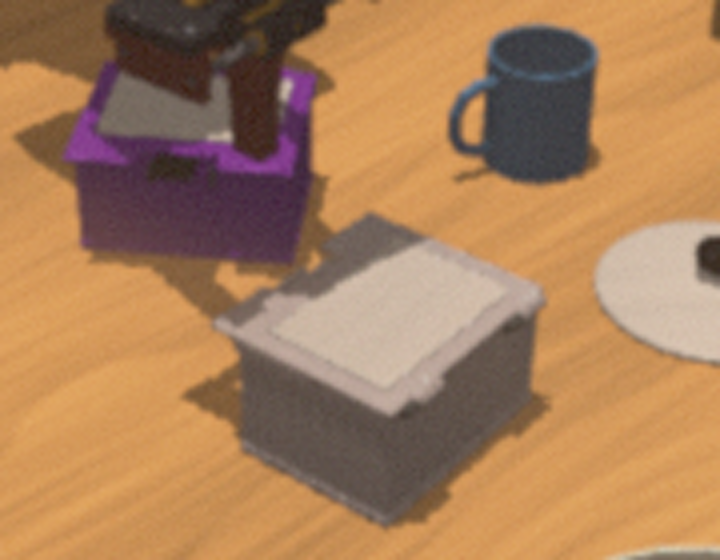

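```bash
true
```

```text
(no output)
```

View pics/w2c.png

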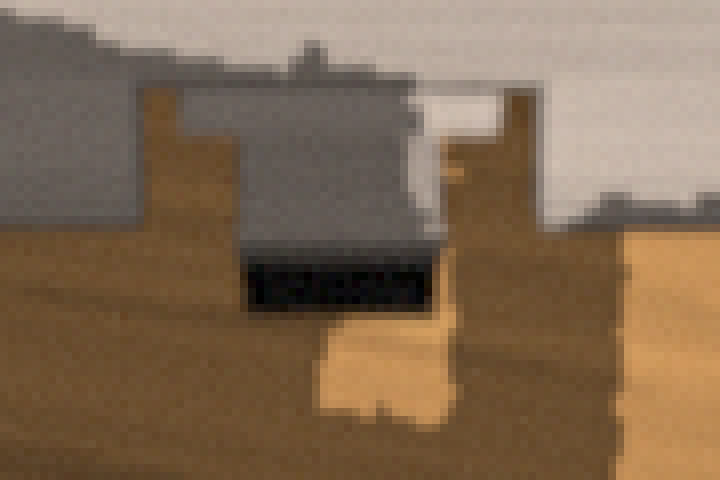

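The clip is down: its plate runs from the pivot to about (-76, 80) mm and its tab hangs to z≈47 mm, so it is turned about 1.15 rad. The lid is still shut. For the right lip I'll use a near-horizontal finger approaching from the front right, which stays clear of the purple tin.

```bash
cat >> h.py <<'E'
pose=(.613,.056,np.radians(8.2))
hd=np.radians(40);tl=np.radians(15)
D=np.array([np.cos(hd)*np.cos(tl),np.sin(hd)*np.cos(tl),-np.sin(tl)])
N=np.array([np.cos(hd)*np.sin(tl),np.sin(hd)*np.sin(tl),np.cos(tl)])
Q=quat(D,(np.sin(hd),-np.cos(hd),0))
YL=-.058
def tcp(th,r=.129,gap=0.):
    return T(pose,(.060-r*np.cos(th),YL,.085+r*np.sin(th)))-N*.010-np.array([0,0,gap])
H=np.array([np.cos(hd),np.sin(hd),0])
E
python3 - <<'E'
from h import *
from bench import *
pre=tcp(0,gap=.012)
P={"via":pre-.10*H+[0,0,.2],"pre":pre-.10*H,"in":pre}
for t in np.linspace(0,1.9,11):P[f"{t:.2f}"]=tcp(t)
for k,p in P.items():
    j=inverse_kinematics(p,Q);print(k,p.round(3),None if j is None else np.round(j,2))
print(current_joint_pos().round(2))
E
```

```text
via [ 0.474 -0.077  0.263] [-1.21  0.5   2.23  1.16  1.46 -1.18]
pre [ 0.474 -0.077  0.063] [-1.21  1.03  2.23  1.27  1.27 -1.69]
in [ 0.551 -0.013  0.063] [-0.94  1.04  2.23  1.54  1.3  -1.7 ]
0.00 [ 0.551 -0.013  0.075] [-0.94  1.01  2.24  1.53  1.3  -1.68]
0.19 [ 0.553 -0.013  0.1  ] [-0.93  0.94  2.25  1.52  1.31 -1.62]
0.38 [ 0.56  -0.012  0.123] [-0.92  0.88  2.24  1.52  1.31 -1.55]
0.57 [ 0.571 -0.01   0.145] [-0.89  0.81  2.23  1.53  1.31 -1.47]
0.76 [ 0.586 -0.008  0.164] [-0.86  0.76  2.21  1.54  1.31 -1.39]
0.95 [ 0.604 -0.005  0.18 ] [-0.82  0.72  2.18  1.56  1.3  -1.32]
1.14 [ 0.625 -0.002  0.193] [-0.77  0.69  2.15  1.58  1.29 -1.25]
1.33 [0.648 0.001 0.201] [-0.73  0.67  2.11  1.61  1.28 -1.19]
1.52 [0.672 0.005 0.204] [-0.69  0.67  2.06  1.63  1.26 -1.15]
1.71 [0.696 0.008 0.203] [-0.65  0.68  2.02  1.66  1.24 -1.11]
1.90 [0.72  0.011 0.197] [-0.62  0.7   1.98  1.68  1.22 -1.09]
[-0.06  0.17  1.68  0.    1.29  1.37]
```

```bash
python3 - <<'E'
from h import *
from bench import *
servo_line(current_position()+[0,0,.08],rate=.25)
pre=tcp(0,gap=.012)
move_ptp(pre-.10*H+[0,0,.2],Q)
print(current_clock(),current_force())
servo_line(pre-.10*H,rate=.2)
for n in("scene","top","wrist"):
    c=capture(n);cv2.imwrite(f"pics/{n}3.png",c["image"])
print(current_clock(),current_position(),current_force())
c=capture("wrist");print([proj(c,T(pose,p)).round() for p in((-.075,-.077,.085),(-.075,-.027,.085),(.06,-.077,.089))])
E
```

```text
11.4417 [-0.54390994  0.12156797 -0.03096947]
12.7417 [ 0.47445333 -0.0772274   0.06417323] [0.14578086 0.4104903  0.24231096]
[array([339., 162.]), array([290., 151.]), array([396., 122.])]
```

View pics/wrist3.png

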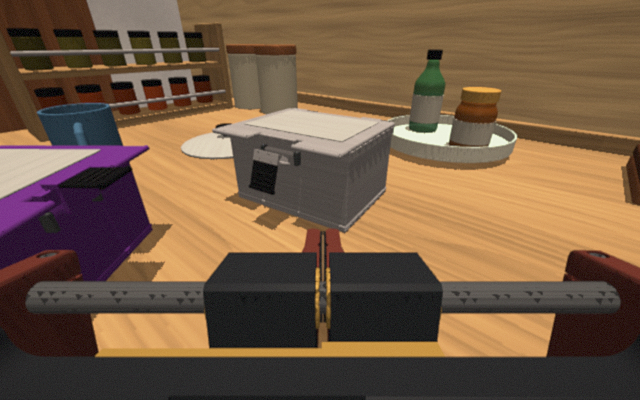

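View pics/scene3.png

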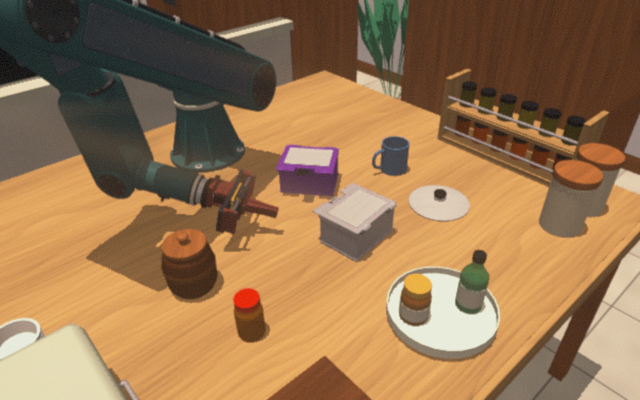

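View pics/top3.png

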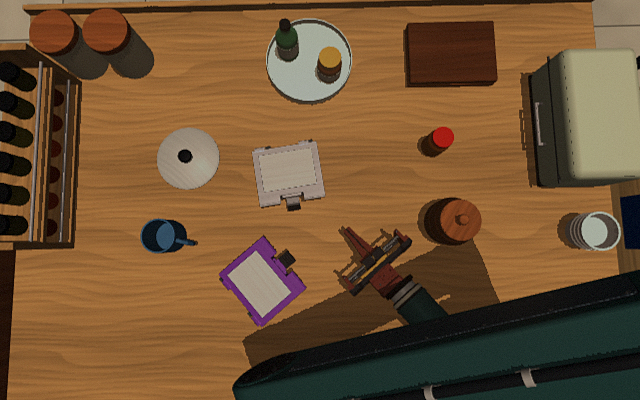

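The clip hangs at wrist (265,170) and the lip's right corner is at about (335,160), against a predicted (339,162). The tin, jar and purple tin are all clear. Inserting under the lip and lifting.

```bash
python3 - <<'E'
from h import *
from bench import *
f0=current_force()
hit=servo_line(tcp(0,gap=.012),rate=.12,contact_N=6)
print("in",hit,(current_force()-f0).round(2),current_clock())
if not hit:
    for t in (0.,.12,.3):
        h=servo_line(tcp(t),rate=.06,contact_N=12);print(t,h,(current_force()-f0).round(2),current_position().round(4),tcp(t).round(4))
        if h:break
for n in("scene","wrist"):
    c=capture(n);cv2.imwrite(f"pics/{n}4.png",c["image"])
print(current_clock())
E
```

```text
in False [ 0.93 -0.67 -1.09] 13.775
0.0 False [-0.38 -0.56 -0.63] [ 0.551  -0.0135  0.0757] [ 0.551  -0.0129  0.0753]
0.12 False [ 0.32 -1.05 -0.17] [ 0.5519 -0.0127  0.0912] [ 0.5519 -0.0128  0.0908]
0.3 False [-0.28 -1.03 -0.8 ] [ 0.5567 -0.0119  0.1137] [ 0.5567 -0.0121  0.1135]
15.1667
```

View pics/wrist4.png

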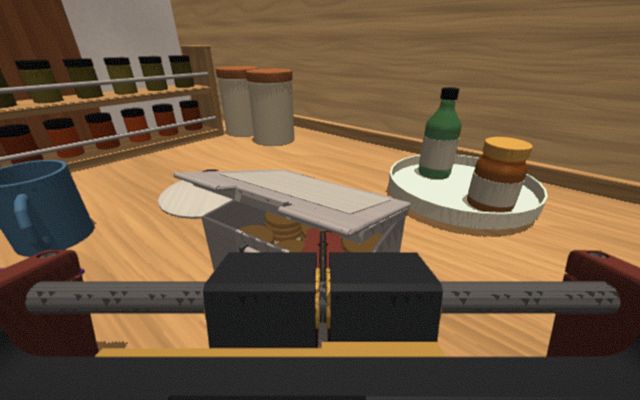

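View pics/scene4.png

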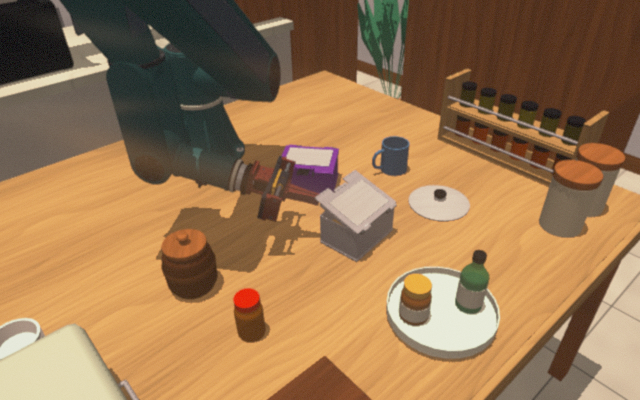

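The lid is rising on the finger, with the biscuits visible at wrist (290,225), and the tin has not moved. Continuing the arc.

```bash
python3 - <<'E'
from h import *
from bench import *
f0=current_force()
for t in (.5,.7,.9,1.1,1.3,1.45,1.55,1.65,1.75,1.85):
    h=servo_line(tcp(t),rate=.07 if t<1.4 else .05,contact_N=12);print(t,h,(current_force()-f0).round(2))
    if h:break
    if t==1.1:
        c=capture("scene");cv2.imwrite("pics/scene5a.png",c["image"])
sleep(.5)
for n in("scene","wrist"):
    c=capture(n);cv2.imwrite(f"pics/{n}5.png",c["image"])
print(current_clock(),current_position())
E
```

```text
0.5 False [-0.61 -0.4   0.54]
0.7 False [ 0.54 -1.19  0.9 ]
0.9 False [ 0.48 -1.79  1.06]
1.1 False [-0.14 -1.35  0.24]
1.3 False [-0.17 -0.9   0.69]
1.45 False [ 1.3  -1.18  1.34]
1.55 False [ 0.   -0.45  0.06]
1.65 False [ 1.79 -0.93  0.36]
1.75 False [ 0.64 -0.9   0.96]
1.85 False [0.52 0.25 1.3 ]
20.5667 [0.71385219 0.01050791 0.19936134]
```

View pics/wrist5.png

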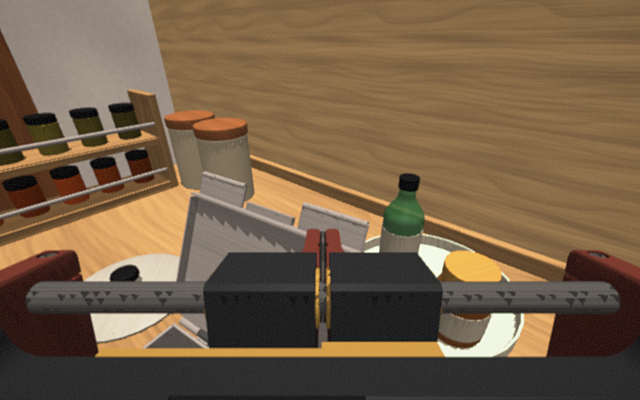

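View pics/scene5.png

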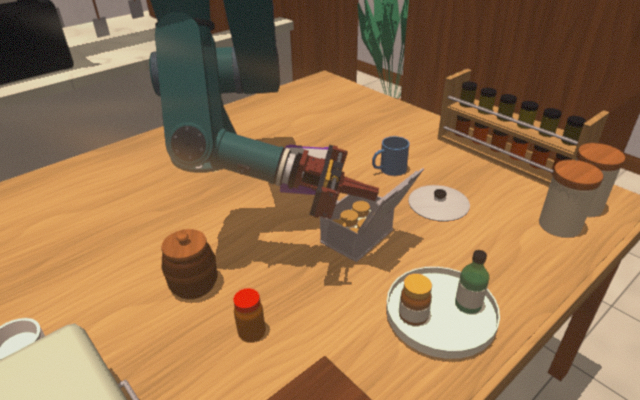

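The lid is past upright and leaning back at scene (405,200). Backing off, then checking.

```bash
python3 - <<'E'
from h import *
from bench import *
servo_line(current_position()-.15*D,rate=.15)
servo_line(current_position()-.10*H+[0,0,.08],rate=.2)
sleep(.5)
for n in("scene","top","wrist"):
    c=capture(n);cv2.imwrite(f"pics/{n}6.png",c["image"]);pickle.dump(c,open(n+"6.pkl","wb"))
print(current_clock(),current_position(),current_force())
c0=pickle.load(open("scene0.pkl","rb"));c=pickle.load(open("scene6.pkl","rb"));
W=cloud(c);d=W[...,:2]-pose[:2];a=pose[2]
x=d@[np.cos(a),np.sin(a)];y=d@[-np.sin(a),np.cos(a)];z=W[...,2]
m=(z>.1)&(z<.26)&(x>.04)&(x<.2)&(abs(y)<.08)
k=np.polyfit(z[m],x[m],1);print("lid pts",m.sum(),"angle",np.pi/2+np.arctan(k[0]))
df=cv2.absdiff(c0["image"],c["image"]).max(2)
for n,b in dict(jar=(155,225,222,300),spice=(230,285,270,345),susan=(385,245,500,355),mug=(370,135,412,178)).items(): print(n,(df[b[1]:b[3],b[0]:b[2]]>50).mean().round(3))
E
```

```text
23.1583 [ 0.52638766 -0.1464507   0.31804899] [-0.2132069  -1.05059257  0.27640793]
lid pts 915 angle 1.9669047483972
jar 0.123
spice 0.0
susan 0.035
mug 0.002
```

View pics/wrist6.png

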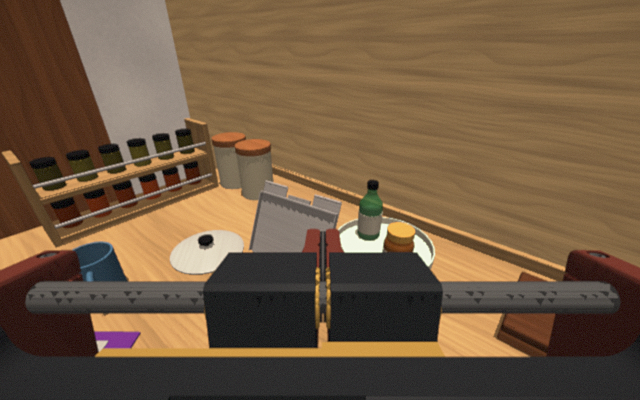

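View pics/top6.png

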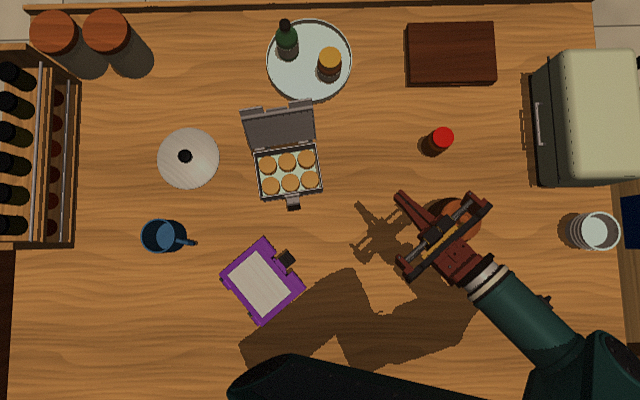

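View pics/scene6.png

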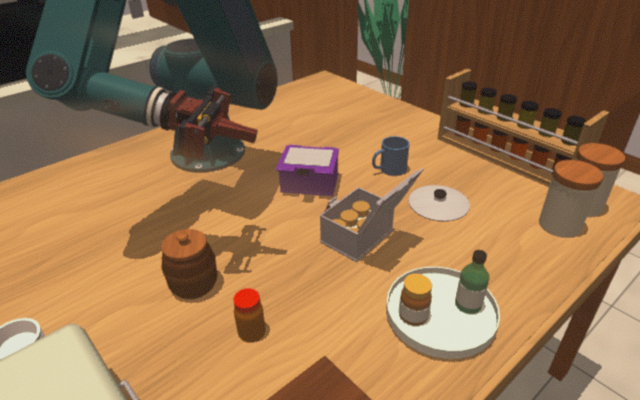

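The lid leans back at about 1.97 rad, the clip is still down, and the bystanders are in the same place in both views. The arm is clear of everything.

```bash
python3 - <<'E'
from bench import *
close_job();print(current_clock())
E
```

```text
the job is handed in; nothing more can be done
the job is handed in; nothing more can be done
```

The steel tin is open and I handed the job in at about 23 s of the 51 s allowed. With the fingers shut, I pressed the clip down. I then put the fingertip under the right lip and pushed the lid along its arc until it fell back open.

- **Clip:** measured at about 1.15 rad from wrist depth before the lid was lifted. It still hung down in the last pictures.
- **Lid:** leans back at about 1.97 rad, fitted from depth. I did not measure its speed, but I waited 0.5 s before the last pictures.
- **Forces:** tool force readings stayed within about 3 N throughout.
- **Tin and bystanders:** judged by eye in the scene and top views, they are where they were, including the purple look-alike. I made no numeric position check.
- **Check that disagreed:** comparing pictures before and after flagged 12% of pixels around the jar and 3.5% around the lazy susan. I put these down to the arm's and lid's shadows, because neither looks moved in the pictures.

The job hand-in reports no verdict, so success is my reading of these checks.

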